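# Load the guide rod and nip the stack with its end cap

### The job

Load the level guide rod: thread the thick bearing block on first, then the thinner spacer plate, then the end cap, and with the cap push the stack up against the sprung thrust washer until its spring pushes back with about 12 N, felt on top of the drag of sliding (a firm thumb press). Never push on the stand, the rod or the stack with more than 25 N. Let go so that the three stay close together, nipped against the washer, and do not shove the jar, bottle or tape roll about.

Things in the scene. Friction and masses are not known exactly. Their poses are not given: they have to be found in the camera images.
- rod_stand: Grey steel stand fixed to the bench: base plate 130 x 110 x 12 mm, upright 64 mm wide and 138 mm high, and a round steel rod of 16 mm diameter jutting 170 mm level from the upright's front face, its axis 110 mm above the bench. Origin on the bench below the point where the rod leaves the upright; the rod runs along the stand's -x (towards the robot), z up.
- rod_root (a point): Point on the rod's axis where it leaves the upright. Near it a stop collar is clamped on the rod; its place differs every time and is NOT reported: feel for it. It carries a thrust washer (38 mm diameter, 4 thick) facing the nose, on a damped spring of 1.5 N/mm with 12 mm travel. The washer's free face lies 110 to 135 mm behind the nose tip.
- strip_mid (a point): Middle of a dark sprung strip under the rod, 16 to 96 mm behind the nose, 3.5 mm proud, with sloped ends. It rubs in the end cap's bore with 3 to 9 N of drag, so the cap stays where it is left. Block and plate feel it only while held centred (up to 6 N drag), not while they hang on the rod.
- rod_nose (a point): Tip of the rod's nose, on its axis, 110 mm above the bench. The nose is a cone from 5 to 16 mm diameter over 12 mm. x points along the rod from nose to upright (the way to thread), z up. Released parts hang lower: block and plate 2 mm, cap 1 mm below the axis.
- bearing_block: Thick aluminium block with a small dark bolt head at each corner, 50 x 50 mm, 30 mm thick, with a 20 mm round bore through its middle; loose, about 170 g, standing on edge, bore level. Origin at the bore's middle, 25 mm above the bench; x along the bore (30 mm), y across the flat sides (the 50 mm to grip from above), z up. Both ways round are alike. A grip of 30 to 50 N is safe and holds.
- spacer_plate: Thin steel plate with four small dark dots at its corners, 50 x 50 mm, 16 mm thick, with a 20 mm round bore through its middle; loose, about 120 g, standing on edge, bore level. Origin at the bore's middle, 25 mm above the bench; x along the bore (16 mm), y across the flat sides (the 50 mm to grip from above), z up. Both ways round are alike. A grip of 30 to 50 N is safe and holds.
- end_cap: Black plastic cap, the smallest of the three, with fine ribs on top, 44 x 44 mm, 24 mm thick, with a 18 mm round bore through its middle; loose, about 70 g, standing on edge, bore level. Origin at the bore's middle, 22 mm above the bench; x along the bore (24 mm), y across the flat sides (the 44 mm to grip from above), z up. Both ways round are alike. A grip of 30 to 50 N is safe and holds.
- screw_jar: Bystander: glass jar with grey lid, 59 mm diameter, 80 mm high, loose. Origin under its middle.
- oil_bottle: Bystander: small brown bottle with green cap, 48 mm diameter, 80 mm high, loose. Origin under its middle.
- tape_roll_1: Bystander: black tape roll lying flat, 68 mm diameter, 18 mm high, loose. Origin under its middle.
Not all that is in view belongs to the job. Leave any brown or turquoise look-alike of the spacer_plate alone. Several things have the shape of the bearing_block; the one meant has the colours described above.

How it is judged:
By the outcome, as a careful person would: the job done as asked, in the order asked, and still so for the second after the job is handed in, with the robot touching nothing.
It also fails if it takes over 72 s, if anything falls off the work surface, if the arm or the gripper's body presses on something with over 40 N, if the wrist force passes 120 N, or if a joint passes its speed limit or range.

### The arm

A 6-joint arm with a two-finger parallel gripper is mounted at the origin on a cart in front of the work surface, level with it; the furniture and walls round the work are solid. World frame = base frame: x ahead of the robot, y to its left, z up, the work surface at z = 0. Lengths are in m, angles in degrees, forces in N, time in s.
With the tool pointing down it reaches from about 0.325 to 0.85 m from the base axis. Payload 15.5 kg.
Tool frame: the origin (TCP) lies at the centre of the arm's flange, where the gripper is bolted on; the fingertips stand 191 mm ahead of it and the grasp point (between the pads) lies 172 mm ahead of it; z points along the fingers, y is the line along which they close (so a half turn about z gives the same grasp; the last joint's range is limited). The gripper opens to 91 mm and grips with 3 to 60 N. Pads are 32 mm wide; open, the fingers measure 118 mm over their backs; the gripper's body (76 mm by 178 mm) begins 60 mm behind the grasp point.
Start: joints at [71.362, 28.281, 77.091, -0, 74.628, -5.472], TCP at [0.142, 0.609, 0.405] pointing down, gripper open.
Joint ranges: [-166.48, 166.48], [-47.26, 123.95], [12.59, 153.08], [-70.14, 250.14], [6.76, 159.57], [-176.63, 176.63]. Speed limits (degrees/s): [108.29, 108.29, 147.25, 172.46, 172.46, 172.46].

### API

Orientations are given as [roll, pitch, yaw] about the fixed x, y, z axes, in that order (R = Rz(yaw) Ry(pitch) Rx(roll)).
In Python, from rig import env, viewer gives the robot as it stands.
- The arm moves only by the tool step_arm, never from a script. Its argument "increments" is a list of rows, each a list of 2 entries, a list of its own where there are three numbers: the shift along the tool's x, y, z in cm, then the turn, a rotation vector about the tool's x, y, z in rad. A call has 1 to 10 rows; each row shifts and turns the commanded pose from where the row before left it, along the tool's axes as they then stand; what a row does not reach is not made up. A row lasts 1/8 s, in which the tool goes at most 62.5 mm and 10.7 degrees, less where a joint would pass 70% of its speed; a pose out of reach is approached as far as the arm can. A call is refused whole if a number of a shift passes 6.25 or a number of a turn 0.188, either way. A call with a gripper value outside its range is refused whole. "gripper" is the closure in counts, from 0 (fully open) to 255 (shut), set as the call begins (left out, the last holds). The fingers move at their own pace and stop on an object; "force" is the grip in N (left out, the last holds). Time passes only in rows, so rows that do not move let the fingers close. It gives the time, the measured TCP pose, the force, the opening and the grip force at its end, in the units of the state.
- env.state(): the state, without advancing time (a new reading comes with each control period).
- viewer.snapshot(name): name is "side" or "top"; returns the picture (400x640x3 uint8, red, green, blue); there is no depth.
- viewer.camera_params(name): a dict with "fx", "fy", "cx", "cy" (pixels), "k1" (the pictures are not rectified: a ray, as slopes to the right and down, at radius r is drawn at 1 + k1 r^2 times it, then the intrinsics apply), "eye" and "rotation" of the camera in the world. Camera axes: x right, y down, z forward; pixel columns grow to the right and rows downward; lengths in m; the calibration is good to about 2 mm. A picture is of the moment at which its call begins. camera_params takes no time and is no camera call.
- env.close_job(): hands the job in; it is judged then, once.
The state is a dict: "clock": time; "joint_positions": joint angles; "qvel": joint speeds; "tau": joint torques, N m; "tcp_pos": TCP position; "orientation": TCP orientation; "ft_force": force on the tool from outside, world axes, zero at the start; "wrist_torque": the same for the moment, N m; "grip_width": finger opening in m; "grasp_force": force on a finger pad.
Only numpy, scipy, OpenCV 4.12 (cv2) and the standard library are available. Lean on these libraries where they do the work, as an engineer would, in place of code of your own. Each camera call takes 0.05 s, during which the arm holds its last target. There are 200 camera calls.

## Working session

There is one attempt and no reset: what is moved stays moved. The work goes in short steps, Python scripts to look and compute and a tool call to move; the robot and the scene stay as the last step left them, time stands still between calls to the robot, and variables do not carry over. Pictures are saved under pics/ and viewed, at most 10 in all, crops included, and the job is handed in when it is done.

Besides the shell and the picture viewer there is one more tool, called after "Emit:" by a JSON object that holds its "api" and its "payload", one argument or row to a line. step_arm: Moves the arm, as the interface text tells. Its arguments: {"type":"object","properties":{"increments":{"type":"array"},"gripper":{"type":"number"},"force":{"type":"number"}},"required":["increments"]}

```bash
ls; mkdir -p pics; python3 - <<'E'
from rig import env, viewer
import cv2
for n in("side","top"):
    cv2.imwrite(f"pics/{n}0.png",viewer.snapshot(n)[:,:,::-1]); print(viewer.camera_params(n))
print(env.state())
E
```

```text
pics
{'fx': 362.57529201508424, 'fy': 362.57529201508424, 'cx': 317.77695607086935, 'cy': 194.4643224858766, 'k1': -0.07634376940079012, 'eye': array([0.30935882, 0.85609022, 0.48992788]), 'rotation': array([-116.0869182 ,   -0.33820755, -159.50971806])}
{'fx': 422.2125347202849, 'fy': 422.2125347202849, 'cx': 316.8158249758007, 'cy': 203.18611330613655, 'k1': -0.042805203118139484, 'eye': array([0.53843878, 0.08472626, 1.20795381]), 'rotation': array([-178.03456194,   -0.87329746,  -89.29010217])}
{'clock': 0.1, 'joint_positions': array([ 7.13603172e+01,  2.83115852e+01,  7.71221552e+01,  4.70799068e-04,
        7.46273799e+01, -5.47337453e+00]), 'qvel': array([-0.01243081, -0.06394033, -0.17177166,  0.01915686,  0.1055705 ,
        0.02792523]), 'tau': array([ 1.55859459e-03, -8.80243349e+01, -3.82546806e+01,  7.06938934e-02,
        4.82306618e-02,  7.18990077e-05]), 'tcp_pos': array([0.14233598, 0.60845377, 0.40420337]), 'orientation': array([-1.79939202e+02, -6.28160132e-03,  1.66833563e+02]), 'ft_force': array([ 0.45114845, -0.20328031, -0.74835573]), 'wrist_torque': array([-0.07589568,  0.05992867,  0.02111851]), 'grasp_force': 0.0, 'grip_width': 0.09124400983353975}
```

View pics/side0.png

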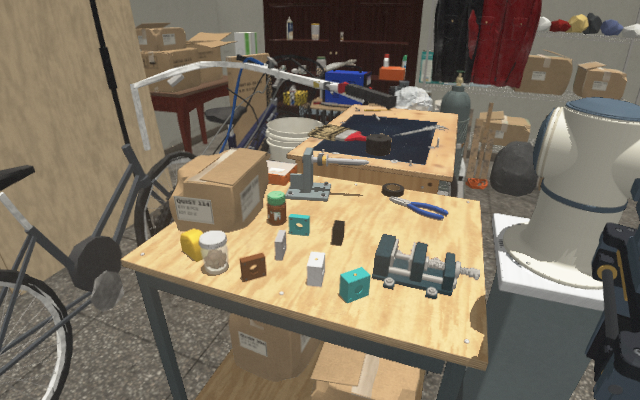

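View pics/top0.png

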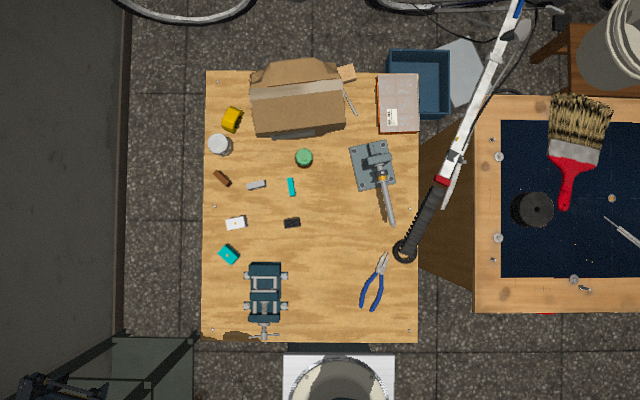

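```bash
python3 - <<'E'
import cv2,numpy as np
t=cv2.imread('pics/top0.png');s=cv2.imread('pics/side0.png')
a=cv2.resize(t[130:270,205:405],(800,560),interpolation=cv2.INTER_CUBIC)
b=cv2.resize(s[170:310,180:380],(800,560),interpolation=cv2.INTER_CUBIC)
cv2.imwrite('pics/ct.png',a);cv2.imwrite('pics/cs.png',b)
E
```

```text
(no output)
```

View pics/ct.png

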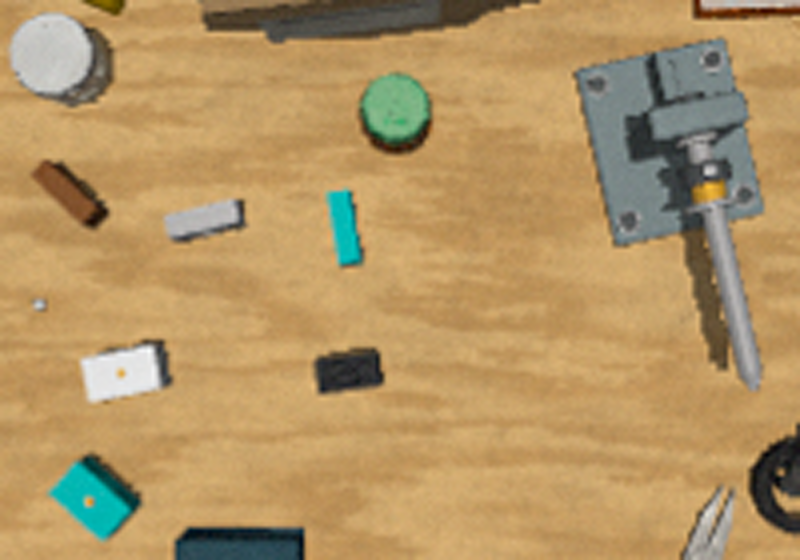

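View pics/cs.png

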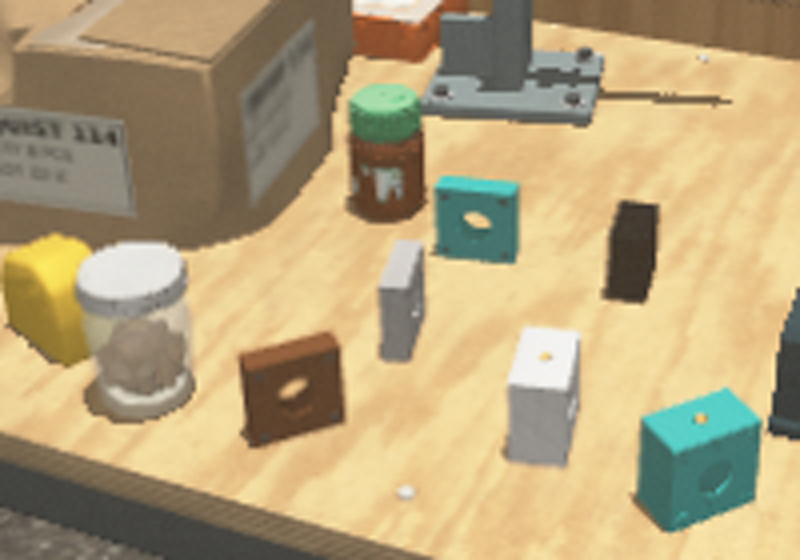

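```bash
cat > h.py <<'E'
import numpy as np,cv2
from scipy.spatial.transform import Rotation as R
from rig import env,viewer
def cam(n):
    p=viewer.camera_params(n)
    return np.array([[p['fx'],0,p['cx']],[0,p['fy'],p['cy']],[0,0,1]]),p['k1'],p['eye'],R.from_euler('xyz',p['rotation'],degrees=True).as_matrix()
def ray(n,uv):
    K,k,e,M=cam(n); q=cv2.undistortPoints(np.float64(uv).reshape(-1,1,2),K,np.array([k,0,0,0.]),None,None,None).reshape(-1,2)
    return e,np.c_[q,np.ones(len(q))]@M.T
def onz(n,uv,z):
    e,d=ray(n,uv); return e+d*((z-e[2])/d[:,2])[:,None]
def proj(n,P):
    K,k,e,M=cam(n); q=(np.atleast_2d(P)-e)@M
    return cv2.projectPoints(q,np.zeros(3),np.zeros(3),K,np.array([k,0,0,0.]))[0].reshape(-1,2)
E
python3 - <<'E'
from h import *
t=cv2.imread('pics/top0.png').astype(int);s=cv2.imread('pics/side0.png').astype(int)
def blob(im,box,f):
    x0,y0,x1,y1=box;m=f(im[y0:y1,x0:x1]).astype(np.uint8)
    n,l,st,c=cv2.connectedComponentsWithStats(m,connectivity=4);i=1+st[1:,4].argmax()
    ys,xs=np.nonzero(l==i);pts=np.c_[xs+x0,ys+y0];return pts
sat=lambda a:a.max(2)-a.min(2)
for nm,box,f,z in [('block',(220,210,250,235),lambda a:(sat(a)<25)&(a.min(2)>190),.05),
  ('plate',(242,175,270,195),lambda a:(sat(a)<25)&(a.min(2)>130),.05),
  ('cap',(280,212,305,232),lambda a:a.max(2)<70,.044)]:
    p=blob(t,box,f);w=onz('top',p,z)[:,:2]
    q=onz('top',np.c_[p[:,0]+np.random.rand(len(p))*0,p[:,1]],z)[:,:2]
    (c,sz,an)=cv2.minAreaRect(q.astype(np.float32)*1000)
    ev,V=np.linalg.eigh(np.cov(w.T)); long=V[:,1]
    print(nm,len(p),'px',p.mean(0),'mean',w.mean(0).round(4),'rectc',np.round(c,1),np.round(sz,1),an,'longdir deg',np.degrees(np.arctan2(long[1],long[0]))%180,'std*sqrt12',np.sqrt(ev*12).round(4))
# rod: grey in top, rows 185..226
rows=[];
for y in range(184,228):
    r=t[y,370:400];m=np.nonzero((sat(r)<30)&(r.min(1) if False else (r.min(1)>75)))[0] if False else None
    rr=t[y,375:402]; ss=rr.max(1)-rr.min(1); g=np.nonzero((ss<32)&(rr.max(1)>95))[0]
    if len(g):rows.append((y,375+g.min(),375+g.max(),len(g)))
print(rows)
E
```

```text
block 178 px [234.6741573  223.05617978] mean [0.5211 0.2917] rectc [520.8 291.6] [28.5 48.9] 12.054816246032715 longdir deg 102.52045890477198 std*sqrt12 [0.0291 0.0494]
plate 100 px [255.16 184.26] mean [0.6282 0.2375] rectc [628.  237.4] [15.4 48.6] 14.837313652038574 longdir deg 104.20038992073931 std*sqrt12 [0.0154 0.049 ]
cap 118 px [292.02542373 222.47457627] mean [0.5246 0.1351] rectc [524.7 135. ] [20.8 43. ] 7.844151020050049 longdir deg 98.65017244767624 std*sqrt12 [0.0211 0.0427]
[(184, np.int64(381), np.int64(390), 10), (185, np.int64(381), np.int64(386), 6), (186, np.int64(381), np.int64(386), 6), (187, np.int64(381), np.int64(386), 6), (188, np.int64(382), np.int64(387), 6), (189, np.int64(382), np.int64(387), 6), (190, np.int64(382), np.int64(387), 6), (191, np.int64(382), np.int64(388), 7), (192, np.int64(383), np.int64(388), 6), (193, np.int64(383), np.int64(388), 6), (194, np.int64(383), np.int64(388), 6), (195, np.int64(383), np.int64(388), 6), (196, np.int64(383), np.int64(388), 6), (197, np.int64(384), np.int64(389), 6), (198, np.int64(384), np.int64(389), 6), (
[... 458 characters left out ...]
, np.int64(392), 6), (211, np.int64(387), np.int64(392), 6), (212, np.int64(387), np.int64(392), 6), (213, np.int64(387), np.int64(392), 6), (214, np.int64(388), np.int64(393), 6), (215, np.int64(388), np.int64(393), 6), (216, np.int64(388), np.int64(393), 6), (217, np.int64(388), np.int64(393), 6), (218, np.int64(389), np.int64(394), 6), (219, np.int64(389), np.int64(394), 6), (220, np.int64(389), np.int64(394), 6), (221, np.int64(389), np.int64(394), 6), (222, np.int64(390), np.int64(394), 5), (223, np.int64(390), np.int64(394), 5), (224, np.int64(390), np.int64(394), 5), (225, np.int64(391), np.int64(394), 4), (226, np.int64(392), np.int64(394), 3), (227, np.int64(393), np.int64(393), 1)]
```

```bash
python3 - <<'E'
from h import *
t=cv2.imread('pics/top0.png').astype(int)
P=[]
for y in range(186,222):
    rr=t[y,375:402]; ss=rr.max(1)-rr.min(1); w=np.clip((60-ss)/40.,0,1)*((ss<60)); x=np.arange(375,402)
    # keep contiguous around main
    k=(ss<60)&(rr.max(1)>95); P.append((np.sum(x*w*k)/np.sum(w*k),y))
W=onz('top',P,.11)
vx,vy,x0,y0=cv2.fitLine(W[:,:2].astype(np.float32),cv2.DIST_HUBER,0,1e-4,1e-4).ravel()
if vx<0:vx,vy=-vx,-vy
print('yaw',np.degrees(np.arctan2(vy,vx)),'pt',x0,y0)
d=np.array([vx,vy]);n=onz('top',[(393.3,227.5),(382,181)],.11)[:,:2]
s=(n-[x0,y0])@d; print('nose',np.array([x0,y0])+d*s[0],'washer row dist',s[1]-s[0])
print('resid mm',((W[:,:2]-[x0,y0])@[-d[1],d[0]]*1000).round(1))
N=np.array([x0,y0])+d*s[0]
for a in (-.06,0,.17):print(proj('side',[*(N+d*a),.11]),proj('top',[*(N+d*a),.11]))
E
```

```text
yaw 13.247276 pt 0.5640804 -0.11806802
nose [ 0.51493185 -0.1296385 ] washer row dist 0.12491111906870486
resid mm [-1.3 -1.6 -0.  -0.3 -0.7 -2.3 -2.   0.  -0.9  0.5  2.4  0.1  0.1  1.3
 -0.5  0.7  0.9  1.2 -0.4  0.2 -0.5  0.5  0.6  0.9  0.9  1.7  0.9  0.5
 -1.   0.2 -1.1 -1.4 -2.4 -1.8 -0.6 -1.8]
[[389.62376902 162.9494617 ]] [[397.53973091 250.18435502]]
[[368.98960778 161.85955959]] [[392.46065647 227.68920061]]
[[311.60566948 158.92166191]] [[378.04366361 164.26630067]]
```

```bash
cat >> h.py <<'E'
def go(p,yaw=None):
    s=env.state(); M=R.from_euler('xyz',s['orientation'],degrees=True).as_matrix()
    print('shift cm',((np.array(p)-s['tcp_pos'])@M*100).round(2))
    if yaw is not None: print('turn',(R.from_matrix(M.T)*R.from_euler('xyz',[180,0,yaw],degrees=True)).as_rotvec().round(3))
E
python3 - <<'E'
from h import *
t=cv2.imread('pics/top0.png').astype(int)
L=[];Rr=[]
for y in range(188,222):
    g=[x for x in range(375,402) if np.ptp(t[y,x])<32 and t[y,x].max()>95]
    L.append((min(g)-.5,y));Rr.append((max(g)+.5,y))
for Q in (L,Rr,(np.array(L)+Rr)/2):
    W=onz('top',Q,.11); c=np.polyfit(W[:,0],W[:,1],1); print(np.degrees(np.arctan(c[0])),np.polyval(c,.515))
go((.521,.2915,.30),193.2)
E
```

```text
13.355762035688318 -0.12386312915514376
13.118750933718776 -0.13939882377317936
13.237513275996708 -0.13162932665144034
shift cm [-44.09 -22.23  10.44]
turn [-0.001 -0.    -0.46 ]
```

Emit:
{"api": "step_arm", "payload": {
  "increments": [
    [[-4.9,-2.47,0.5],[0,0,0]],
    [[-4.9,-2.47,0.5],[0,0,0]],
    [[-4.9,-2.47,0.5],[0,0,0]],
    [[-4.9,-2.47,0.5],[0,0,0]],
    [[-4.9,-2.47,0.5],[0,0,0]],
    [[-4.9,-2.47,0.5],[0,0,0]],
    [[-4.9,-2.47,0.5],[0,0,0]],
    [[-4.9,-2.47,0.5],[0,0,0]],
    [[-4.9,-2.47,0.5],[0,0,0]]
  ],
  "gripper": 0,
  "force": 40
}}

```text
clock: 1.23
tcp_pos: [0.5223, 0.2903, 0.3594]
orientation: [-180.0, -0.0, 166.8]
ft_force: [0.9, 0.4, -0.5]
grip_width: 0.091
grasp_force: 0.0
```

Emit:
{"api": "step_arm", "payload": {
  "increments": [
    [[0,0,1],[0,0,-0.154]],
    [[0,0,1],[0,0,-0.153]],
    [[0,0,1],[0,0,-0.153]],
    [[0,0,0],[0,0,0]],
    [[0,0,0],[0,0,0]]
  ]
}}

```text
clock: 1.85
tcp_pos: [0.5212, 0.2917, 0.3299]
orientation: [180.0, 0.0, -167.0]
ft_force: [-0.2, -0.3, 0.0]
grip_width: 0.0913
grasp_force: 0.0
```

```bash
python3 - <<'E'
from h import *
s=env.state();print(s['clock'],s['tcp_pos'],s['orientation'],s['ft_force'],s['joint_positions'])
go((.521,.2915,.197),193.2)
E
```

```text
1.85 [0.52116599 0.29174612 0.32994714] [ 1.79999159e+02  3.39978767e-03 -1.67012438e+02] [-0.24778911 -0.33674354  0.03852524] [ 2.35128888e+01  3.06328322e+01  8.61186432e+01  2.30848096e-04
  6.32450283e+01 -7.94747774e+01]
shift cm [ 0.02 -0.02 13.29]
turn [ 0.     0.    -0.004]
```

Emit:
{"api": "step_arm", "payload": {
  "increments": [
    [[0,0,3],[0,0,-0.004]],
    [[0,0,3],[0,0,0]],
    [[0,0,3],[0,0,0]],
    [[0,0,2.5],[0,0,0]],
    [[0,0,1.3],[0,0,0]],
    [[0,0,0.5],[0,0,0]],
    [[0,0,0],[0,0,0]]
  ]
}}

```text
clock: 2.72
tcp_pos: [0.5213, 0.2918, 0.1972]
orientation: [180.0, 0.0, -166.6]
ft_force: [0.5, 0.9, -0.9]
grip_width: 0.0914
grasp_force: 0.0
```

Emit:
{"api": "step_arm", "payload": {
  "increments": [
    [[0,0,0],[0,0,0]],
    [[0,0,0],[0,0,0]],
    [[0,0,0],[0,0,0]],
    [[0,0,0],[0,0,0]],
    [[0,0,0],[0,0,0]],
    [[0,0,0],[0,0,0]]
  ],
  "gripper": 255
}}

```text
clock: 3.48
tcp_pos: [0.5211, 0.2917, 0.1968]
orientation: [180.0, 0.0, -166.6]
ft_force: [-0.1, -0.6, 2.2]
grip_width: 0.0501
grasp_force: 39.6
```

```bash
python3 - <<'E'
from h import *
go((.476,-.140,.282))
print(onz('top',[(265,262),(285,262)],.1))
E
```

```text
shift cm [ 14.41 -40.94  -8.52]
[[0.42119299 0.20177842 0.1       ]
 [0.42181864 0.14955251 0.1       ]]
```

Emit:
{"api": "step_arm", "payload": {
  "increments": [
    [[0,0,-3],[0,0,0]],
    [[0,0,-4],[0,0,0]],
    [[0,0,-3],[0,0,0]],
    [[0,0,0],[0,0,0]]
  ]
}}

```text
clock: 3.98
tcp_pos: [0.5216, 0.2919, 0.2986]
orientation: [180.0, 0.2, -166.6]
ft_force: [-1.3, 0.1, -2.3]
grip_width: 0.0498
grasp_force: 39.6
```

Emit:
{"api": "step_arm", "payload": {
  "increments": [
    [[1.6,-4.55,0],[0,0,0]],
    [[1.6,-4.55,0],[0,0,0]],
    [[1.6,-4.55,0],[0,0,0]],
    [[1.6,-4.55,0],[0,0,0]],
    [[1.6,-4.55,0],[0,0,0]],
    [[1.6,-4.55,0],[0,0,0]],
    [[1.6,-4.55,0.5],[0,0,0]],
    [[1.6,-4.55,0.5],[0,0,0]],
    [[1.6,-4.54,0.5],[0,0,0]],
    [[0,0,0],[0,0,0.004]]
  ]
}}

```text
clock: 5.22
tcp_pos: [0.4754, -0.1426, 0.2803]
orientation: [180.0, -0.1, -167.0]
ft_force: [-0.7, 0.8, -1.7]
grip_width: 0.0506
grasp_force: 39.6
```

Emit:
{"api": "step_arm", "payload": {
  "increments": [
    [[0,0,0],[0,0,0]],
    [[0,0,0],[0,0,0]]
  ]
}}

```text
clock: 5.48
tcp_pos: [0.476, -0.1391, 0.2814]
orientation: [180.0, -0.0, -166.7]
ft_force: [0.6, 0.8, -1.9]
grip_width: 0.0501
grasp_force: 39.6
```

```bash
python3 - <<'E'
from h import *
go((.476,-.140,.2818),193.2)
s=env.state();print(s['tcp_pos'],s['orientation'],s['ft_force'])
t=viewer.snapshot('top')[:,:,::-1];s=viewer.snapshot('side')[:,:,::-1]
cv2.imwrite('pics/t1.png',t);cv2.imwrite('pics/s1.png',s)
a=cv2.resize(t[150:270,340:440],None,fx=4,fy=4,interpolation=cv2.INTER_CUBIC)
b=cv2.resize(s[100:200,300:400],None,fx=4,fy=4,interpolation=cv2.INTER_CUBIC)
b=cv2.copyMakeBorder(b,0,80,0,0,cv2.BORDER_CONSTANT)
cv2.imwrite('pics/c1.png',np.hstack([a,b]))
E
```

```text
shift cm [ 0.02 -0.09 -0.04]
turn [ 0.001 -0.001  0.001]
[ 0.47599709 -0.13906342  0.28136618] [ 1.79965571e+02 -3.70080422e-02 -1.66745235e+02] [ 0.62540038  0.81062363 -1.91259405]
```

View pics/c1.png

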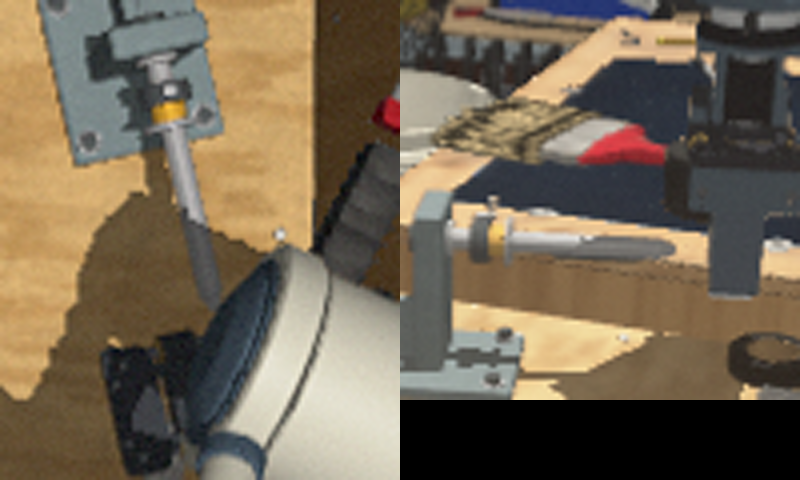

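Emit:
{"api": "step_arm", "payload": {
  "increments": [
    [[-0.5,-0.1,0],[0,0,0]],
    [[-0.7,0,0],[0,0,0]],
    [[-0.7,0,0],[0,0,0]],
    [[-0.6,0,0],[0,0,0]],
    [[-0.3,0,0],[0,0,0]],
    [[-0.3,0,0],[0,0,0]],
    [[-0.2,0,0],[0,0,0]],
    [[0,0,0],[0,0,0]]
  ]
}}

```text
clock: 6.58
tcp_pos: [0.5085, -0.1334, 0.2817]
orientation: [-180.0, -0.0, -166.8]
ft_force: [0.9, -0.4, -1.4]
grip_width: 0.0504
grasp_force: 39.6
```

Emit:
{"api": "step_arm", "payload": {
  "increments": [
    [[-0.2,0,0],[0,0,0]],
    [[-0.2,0,0],[0,0,0]],
    [[-0.2,0,0],[0,0,0]],
    [[0,0,0],[0,0,0]]
  ]
}}

```text
clock: 7.08
tcp_pos: [0.5144, -0.132, 0.2817]
orientation: [-180.0, 0.0, -166.8]
ft_force: [-0.2, 0.2, -0.9]
grip_width: 0.0504
grasp_force: 39.6
```

```bash
cat >> h.py <<'E'
N0=np.array([.515,-.1312]);D=np.array([np.cos(np.radians(13.2)),np.sin(np.radians(13.2))])
def rodst():
    s=env.state();f=s['ft_force'];v=s['tcp_pos'][:2]-N0
    print('t %.2f along %.1f lat %.1f z %.1f | F along %.1f lat %.1f z %.1f'%(s['clock'],v@D*1e3,(v@[-D[1],D[0]])*1e3,s['tcp_pos'][2]*1e3,f[:2]@D,f[:2]@[-D[1],D[0]],f[2]),'tq',s['wrist_torque'].round(2),s['orientation'].round(2),s['grip_width'])
E
python3 -c "from h import *;rodst()"
```

```text
t 7.08 along -0.8 lat -0.7 z 281.7 | F along -0.2 lat 0.3 z -0.9 tq [ 0.04 -0.02 -0.01] [-180.      0.   -166.81] 0.05044301050099278
```

Emit:
{"api": "step_arm", "payload": {
  "increments": [
    [[-0.3,0,0],[0,0,0]],
    [[-0.3,0,0],[0,0,0]],
    [[-0.3,0,0],[0,0,0]],
    [[-0.3,0,0],[0,0,0]],
    [[0,0,0],[0,0,0]]
  ]
}}

```text
clock: 7.7
tcp_pos: [0.5262, -0.1293, 0.2817]
orientation: [-180.0, 0.0, -166.8]
ft_force: [0.2, 0.1, -2.2]
grip_width: 0.0504
grasp_force: 39.6
```

```bash
python3 -c "from h import *;rodst()"
```

```text
t 7.70 along 11.3 lat -0.7 z 281.7 | F along 0.2 lat 0.0 z -2.2 tq [0.05 0.07 0.02] [-180.     0.  -166.8] 0.05036119329005199
```

Emit:
{"api": "step_arm", "payload": {
  "increments": [
    [[-0.4,0,0],[0,0,0]],
    [[-0.4,0,0],[0,0,0]],
    [[-0.4,0,0],[0,0,0]],
    [[-0.4,0,0],[0,0,0]],
    [[-0.4,0,0],[0,0,0]],
    [[-0.4,0,0],[0,0,0]]
  ]
}}

```text
clock: 8.45
tcp_pos: [0.5495, -0.1238, 0.2816]
orientation: [180.0, -0.0, -166.8]
ft_force: [-2.9, -0.6, -6.9]
grip_width: 0.0503
grasp_force: 39.6
```

```bash
python3 -c "from h import *;rodst()"
```

```text
t 8.45 along 35.3 lat -0.6 z 281.6 | F along -3.0 lat 0.1 z -6.9 tq [-0.07  0.6  -0.01] [ 1.7999e+02 -2.0000e-02 -1.6681e+02] 0.05026639400409277
```

Emit:
{"api": "step_arm", "payload": {
  "increments": [
    [[-0.5,0,0],[0,0,0]],
    [[-0.5,0,0],[0,0,0]],
    [[-0.5,0,0],[0,0,0]],
    [[-0.5,0,0],[0,0,0]],
    [[-0.5,0,0],[0,0,0]]
  ]
}}

```text
clock: 9.07
tcp_pos: [0.574, -0.1181, 0.2817]
orientation: [-180.0, -0.0, -166.8]
ft_force: [-3.3, -0.6, -7.5]
grip_width: 0.05
grasp_force: 39.6
```

```bash
python3 -c "from h import *;rodst()"
```

```text
t 9.07 along 60.4 lat -0.7 z 281.7 | F along -3.4 lat 0.2 z -7.5 tq [-0.11  0.51 -0.04] [-180.     -0.   -166.81] 0.050040763822168176
```

Emit:
{"api": "step_arm", "payload": {
  "increments": [
    [[-0.5,0,0],[0,0,0]],
    [[-0.5,0,0],[0,0,0]],
    [[-0.5,0,0],[0,0,0]],
    [[-0.5,0,0],[0,0,0]],
    [[-0.3,0,0],[0,0,0]],
    [[0,0,0.1],[0,0,0]],
    [[0,0,0],[0,0,0]]
  ]
}}

```text
clock: 9.95
tcp_pos: [0.5964, -0.1128, 0.2809]
orientation: [-180.0, 0.1, -166.8]
ft_force: [2.1, 2.2, -6.6]
grip_width: 0.05
grasp_force: 39.6
```

```bash
python3 -c "from h import *;rodst()"
```

```text
t 9.95 along 83.4 lat -0.7 z 280.9 | F along 2.5 lat 1.7 z -6.6 tq [ 0.31 -0.33  0.01] [-1.7998e+02  7.0000e-02 -1.6681e+02] 0.049965401243062285
```

Emit:
{"api": "step_arm", "payload": {
  "increments": [
    [[0,0,0],[0,0,0]],
    [[0,0,0],[0,0,0]],
    [[0,0,0],[0,0,0]],
    [[0,0,0],[0,0,0]]
  ],
  "gripper": 0
}}

```text
clock: 10.45
tcp_pos: [0.5961, -0.1129, 0.2808]
orientation: [-180.0, 0.0, -166.8]
ft_force: [-0.8, -0.7, 0.0]
grip_width: 0.0871
grasp_force: 0.0
```

Emit:
{"api": "step_arm", "payload": {
  "increments": [
    [[0,0,-2],[0,0,0]],
    [[0,0,-3],[0,0,0]],
    [[0,0,-4],[0,0,0]],
    [[0,0,-2],[0,0,0]],
    [[0,0,0],[0,0,0]]
  ]
}}

```text
clock: 11.08
tcp_pos: [0.5963, -0.113, 0.3921]
orientation: [-179.9, 0.1, -166.8]
ft_force: [0.3, 0.0, -0.3]
grip_width: 0.0915
grasp_force: 0.0
```

```bash
python3 - <<'E'
from h import *
rodst()
# plate: pads centre 12 mm behind plate centre
d=np.array([np.cos(np.radians(13.2)),np.sin(np.radians(13.2))])
p=np.array([.6282,.2375])-.012*d; print(p); go((*p,.30))
E
```

```text
t 11.07 along 83.3 lat -0.8 z 392.1 | F along 0.3 lat -0.0 z -0.3 tq [0.05 0.01 0.01] [-1.7991e+02  1.5000e-01 -1.6681e+02] 0.09147663491180016
[0.61651705 0.23475979]
shift cm [-9.88 33.41  9.19]
```

Emit:
{"api": "step_arm", "payload": {
  "increments": [
    [[-1.65,5.57,0],[0,0,0]],
    [[-1.65,5.57,0],[0,0,0]],
    [[-1.65,5.57,0],[0,0,0]],
    [[-1.65,5.57,0],[0,0,0]],
    [[-1.64,5.57,0],[0,0,0]],
    [[-1.64,5.56,0],[0,0,0]],
    [[0,0,4],[0,0,0]],
    [[0,0,4],[0,0,0]],
    [[0,0,1],[0,0,0]],
    [[0,0,0],[0,0,0]]
  ],
  "gripper": 58
}}

```text
clock: 12.32
tcp_pos: [0.6161, 0.2348, 0.3004]
orientation: [-180.0, -0.1, -166.8]
ft_force: [-0.1, 0.9, 0.8]
grip_width: 0.0706
grasp_force: 0.0
```

```bash
python3 - <<'E'
from h import *
go((.6165,.2348,.197),193.2);print(env.state()['grip_width'])
E
```

```text
shift cm [-5.000e-02 -1.000e-02  1.034e+01]
turn [-0.    -0.001 -0.   ]
0.07058098411070199
```

Emit:
{"api": "step_arm", "payload": {
  "increments": [
    [[0,0,3],[0,0,0]],
    [[0,0,3],[0,0,0]],
    [[0,0,2.5],[0,0,0]],
    [[0,0,1.3],[0,0,0]],
    [[0,0,0.5],[0,0,0]],
    [[0,0,0],[0,0,0]]
  ]
}}

```text
clock: 13.08
tcp_pos: [0.6164, 0.235, 0.1985]
orientation: [180.0, 0.1, -166.8]
ft_force: [-0.0, 0.1, -0.3]
grip_width: 0.0703
grasp_force: 0.0
```

Emit:
{"api": "step_arm", "payload": {
  "increments": [
    [[0,0,0],[0,0,0]],
    [[0,0,0],[0,0,0]],
    [[0,0,0],[0,0,0]],
    [[0,0,0],[0,0,0]]
  ],
  "gripper": 255
}}

```text
clock: 13.58
tcp_pos: [0.6162, 0.235, 0.1983]
orientation: [180.0, 0.0, -166.8]
ft_force: [-1.0, 0.9, 6.5]
grip_width: 0.0493
grasp_force: 39.9
```

```bash
python3 - <<'E'
from h import *
rodst();print(env.state()['grasp_force'])
E
```

```text
t 13.57 along 182.1 lat 333.4 z 198.3 | F along -0.8 lat 1.1 z 6.5 tq [ 0.09  0.14 -0.01] [ 1.8000e+02  5.0000e-02 -1.6681e+02] 0.04928649060790216
39.938766583800316
```

Emit:
{"api": "step_arm", "payload": {
  "increments": [
    [[0,0,-2],[0,0,0]],
    [[0,0,-4],[0,0,0]],
    [[0,0,-4],[0,0,0]],
    [[0,0,-3],[0,0,0]],
    [[4.0,-5.25,0],[0,0,0]],
    [[4.0,-5.25,0],[0,0,0]],
    [[4.0,-5.25,0],[0,0,0]],
    [[4.0,-5.25,0],[0,0,0]],
    [[4.0,-5.25,0],[0,0,0]],
    [[2.7,-5.25,0],[0,0,0]]
  ]
}}

```text
clock: 14.82
tcp_pos: [0.4727, -0.109, 0.329]
orientation: [-180.0, 0.0, -166.8]
ft_force: [2.1, -1.2, -0.5]
grip_width: 0.0494
grasp_force: 39.9
```

Emit:
{"api": "step_arm", "payload": {
  "increments": [
    [[0,-1.9,0.5],[0,0,0]],
    [[0,0,2.5],[0,0,0]],
    [[0,0,1.5],[0,0,0]],
    [[0,0,0],[0,0,0]],
    [[0,0,0],[0,0,0]]
  ]
}}

```text
clock: 15.45
tcp_pos: [0.4788, -0.1258, 0.2835]
orientation: [-180.0, 0.0, -166.8]
ft_force: [0.9, 0.5, 0.3]
grip_width: 0.0498
grasp_force: 39.9
```

```bash
python3 - <<'E'
from h import *
rodst()
s=viewer.snapshot('side')[:,:,::-1];t=viewer.snapshot('top')[:,:,::-1]
a=cv2.resize(t[140:290,330:430],None,fx=4,fy=4,interpolation=cv2.INTER_CUBIC)
b=cv2.resize(s[120:195,300:400],None,fx=4,fy=4,interpolation=cv2.INTER_CUBIC)
b=cv2.copyMakeBorder(b,0,300,0,0,cv2.BORDER_CONSTANT)
cv2.imwrite('pics/c2.png',np.hstack([a,b]))
E
```

```text
t 15.45 along -34.0 lat 13.5 z 283.5 | F along 1.0 lat 0.3 z 0.3 tq [0.07 0.02 0.03] [-1.7997e+02  4.0000e-02 -1.6678e+02] 0.04982082053217126
```

View pics/c2.png

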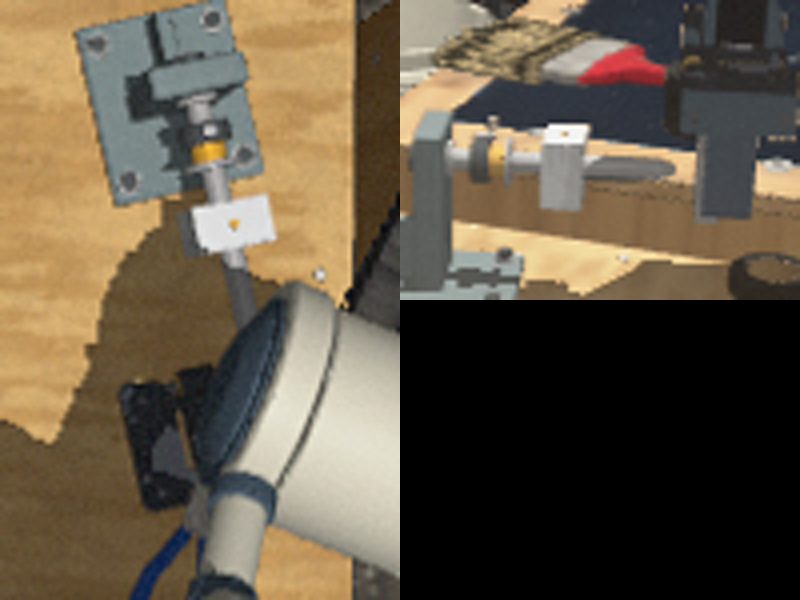

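Emit:
{"api": "step_arm", "payload": {
  "increments": [
    [[0.3,-0.7,0],[0,0,0]],
    [[0,-0.7,0],[0,0,0]],
    [[0,0,0],[0,0,0]],
    [[-0.5,0,0.02],[0,0,0]],
    [[-0.5,0,0],[0,0,0]],
    [[-0.5,0,0],[0,0,0]],
    [[-0.5,0,0],[0,0,0]],
    [[-0.5,0,0],[0,0,0]],
    [[-0.5,0,0],[0,0,0]],
    [[0,0,0],[0,0,0]]
  ]
}}

```text
clock: 16.8
tcp_pos: [0.5082, -0.1335, 0.2825]
orientation: [-180.0, 0.0, -166.8]
ft_force: [0.7, -0.2, -0.7]
grip_width: 0.0492
grasp_force: 39.9
```

```bash
python3 -c "from h import *;rodst()"
```

```text
t 16.80 along -7.1 lat -0.6 z 282.5 | F along 0.6 lat -0.3 z -0.7 tq [ 0.02  0.02 -0.01] [-1.7999e+02  1.0000e-02 -1.6680e+02] 0.049249776100459865
```

Emit:
{"api": "step_arm", "payload": {
  "increments": [
    [[-0.4,0,-0.05],[0,0,0]],
    [[-0.4,0,0],[0,0,0]],
    [[-0.4,0,0],[0,0,0]],
    [[-0.4,0,0],[0,0,0]],
    [[-0.4,0,0],[0,0,0]],
    [[-0.4,0,0],[0,0,0]]
  ]
}}

```text
clock: 17.55
tcp_pos: [0.531, -0.1279, 0.2827]
orientation: [180.0, -0.1, -166.8]
ft_force: [-2.9, 0.6, -5.0]
grip_width: 0.0499
grasp_force: 39.9
```

```bash
python3 -c "from h import *;rodst()"
```

```text
t 17.55 along 16.4 lat -0.4 z 282.7 | F along -2.7 lat 1.3 z -5.0 tq [-0.15  0.5  -0.  ] [ 1.7996e+02 -8.0000e-02 -1.6681e+02] 0.049911213068034206
```

Emit:
{"api": "step_arm", "payload": {
  "increments": [
    [[-0.5,0,0],[0,0,0]],
    [[-0.5,0,0],[0,0,0]],
    [[-0.5,0,0],[0,0,0]],
    [[-0.5,0,0],[0,0,0]],
    [[-0.3,0,0],[0,0,0]],
    [[0,0,0],[0,0,0]]
  ]
}}

```text
clock: 18.3
tcp_pos: [0.554, -0.1227, 0.2831]
orientation: [-180.0, 0.1, -166.8]
ft_force: [0.2, 1.1, -6.8]
grip_width: 0.0497
grasp_force: 39.9
```

```bash
python3 -c "from h import *;rodst()"
```

```text
t 18.30 along 40.0 lat -0.7 z 283.1 | F along 0.4 lat 1.0 z -6.8 tq [ 0.3  -0.09  0.04] [-1.7999e+02  5.0000e-02 -1.6681e+02] 0.04972500780091668
```

Emit:
{"api": "step_arm", "payload": {
  "increments": [
    [[0,0,0],[0,0,0]],
    [[0,0,0],[0,0,0]],
    [[0,0,0],[0,0,0]],
    [[0,0,0],[0,0,0]]
  ],
  "gripper": 0
}}

```text
clock: 18.8
tcp_pos: [0.5536, -0.1229, 0.2831]
orientation: [-180.0, 0.0, -166.8]
ft_force: [0.0, -0.2, 0.5]
grip_width: 0.087
grasp_force: 0.0
```

Emit:
{"api": "step_arm", "payload": {
  "increments": [
    [[0,0,-2],[0,0,0]],
    [[0,0,-3],[0,0,0]],
    [[0,0,-3],[0,0,0]],
    [[0,0,-1],[0,0,0]],
    [[0,0,0],[0,0,0]]
  ]
}}

```text
clock: 19.42
tcp_pos: [0.5536, -0.1228, 0.3731]
orientation: [-180.0, 0.0, -166.8]
ft_force: [-0.6, -0.2, 0.0]
grip_width: 0.0911
grasp_force: 0.0
```

```bash
python3 - <<'E'
from h import *
rodst();go((.5149,.1328,.29),193.2)
E
```

```text
t 19.43 along 39.5 lat -0.6 z 373.1 | F along -0.7 lat -0.0 z 0.0 tq [ 0.05 -0.01 -0.03] [-1.7998e+02  4.0000e-02 -1.6681e+02] 0.09113237483623018
shift cm [-2.06 25.77  8.3 ]
turn [-0.     0.001 -0.   ]
```

Emit:
{"api": "step_arm", "payload": {
  "increments": [
    [[-0.42,5.16,0],[0,0,0]],
    [[-0.41,5.16,0],[0,0,0]],
    [[-0.41,5.15,0],[0,0,0]],
    [[-0.41,5.15,0],[0,0,0]],
    [[-0.41,5.15,0],[0,0,0]],
    [[0,0,4.3],[0,0,0]],
    [[0,0,4],[0,0,0]],
    [[0,0,0],[0,0,0]],
    [[0,0,0],[0,0,0]]
  ]
}}

```text
clock: 20.55
tcp_pos: [0.5152, 0.1327, 0.2906]
orientation: [180.0, -0.0, -166.8]
ft_force: [-0.1, 0.5, 0.2]
grip_width: 0.0911
grasp_force: 0.0
```

```bash
python3 - <<'E'
from h import *
go((.5149,.1328,.1955),193.2)
t=viewer.snapshot('top')[:,:,::-1]
cv2.imwrite('pics/c3.png',cv2.resize(t[130:250,240:410],None,fx=4,fy=4,interpolation=cv2.INTER_CUBIC))
E
```

```text
shift cm [0.02 0.01 9.51]
turn [ 0. -0. -0.]
```

View pics/c3.png

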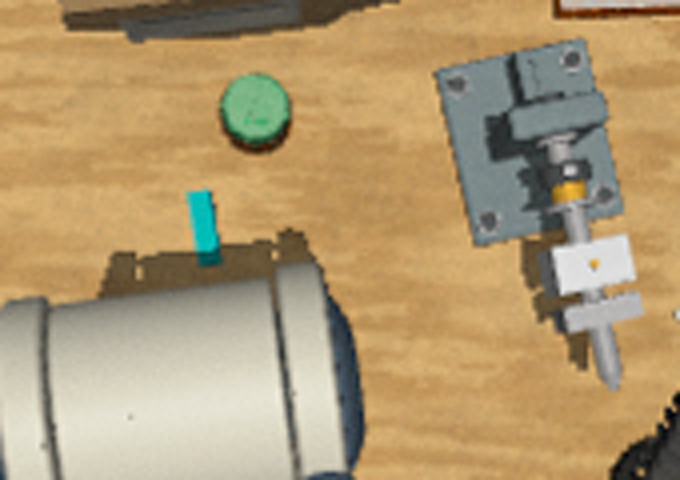

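Emit:
{"api": "step_arm", "payload": {
  "increments": [
    [[0,0,3],[0,0,0]],
    [[0,0,3],[0,0,0]],
    [[0,0,2],[0,0,0]],
    [[0,0,1],[0,0,0]],
    [[0,0,0.4],[0,0,0]],
    [[0,0,0],[0,0,0]]
  ]
}}

```text
clock: 21.35
tcp_pos: [0.5152, 0.1328, 0.1967]
orientation: [-180.0, 0.1, -166.8]
ft_force: [0.4, -0.1, -0.1]
grip_width: 0.0915
grasp_force: 0.0
```

Emit:
{"api": "step_arm", "payload": {
  "increments": [
    [[0,0,0],[0,0,0]],
    [[0,0,0],[0,0,0]],
    [[0,0,0],[0,0,0]],
    [[0,0,0],[0,0,0]],
    [[0,0,0],[0,0,0]],
    [[0,0,0],[0,0,0]]
  ],
  "gripper": 255
}}

```text
clock: 22.1
tcp_pos: [0.5148, 0.1328, 0.196]
orientation: [180.0, -0.0, -166.8]
ft_force: [-0.0, 0.4, 1.1]
grip_width: 0.0441
grasp_force: 39.7
```

```bash
python3 -c "from h import *;rodst()"
```

```text
t 22.10 along 60.1 lat 257.1 z 196.0 | F along 0.1 lat 0.4 z 1.1 tq [ 0.13  0.07 -0.  ] [ 180.     -0.   -166.81] 0.044132398414669614
```

Emit:
{"api": "step_arm", "payload": {
  "increments": [
    [[0,0,-2],[0,0,0]],
    [[0,0,-4],[0,0,0]],
    [[0,0,-4],[0,0,0]],
    [[1,0,-3],[0,0,0]],
    [[2.5,-4,0],[0,0,0]],
    [[2.5,-4,0],[0,0,0]],
    [[2.5,-4,0],[0,0,0]],
    [[2.5,-4,0],[0,0,0]],
    [[0,-4,0],[0,0,0]],
    [[0,-4,0],[0,0,0]]
  ]
}}

```text
clock: 23.35
tcp_pos: [0.4624, -0.1274, 0.3261]
orientation: [-180.0, 0.0, -166.8]
ft_force: [0.7, 0.8, -1.4]
grip_width: 0.0446
grasp_force: 39.7
```

Emit:
{"api": "step_arm", "payload": {
  "increments": [
    [[0,-1.8,0],[0,0,0]],
    [[0,0,2],[0,0,0]],
    [[0,0,2.2],[0,0,0]],
    [[0,0,0],[0,0,0]],
    [[0,0,0],[0,0,0]]
  ]
}}

```text
clock: 23.98
tcp_pos: [0.4668, -0.1432, 0.2846]
orientation: [-180.0, 0.0, -166.8]
ft_force: [0.0, 0.5, -0.9]
grip_width: 0.0442
grasp_force: 39.7
```

```bash
python3 -c "from h import *;rodst()"
```

```text
t 23.98 along -49.7 lat -0.7 z 284.6 | F along 0.1 lat 0.5 z -0.9 tq [ 0.05 -0.   -0.01] [-1.7999e+02  1.0000e-02 -1.6679e+02] 0.04423260412590922
```

Emit:
{"api": "step_arm", "payload": {
  "increments": [
    [[-0.6,0,0.06],[0,0,0]],
    [[-0.7,0,0],[0,0,0]],
    [[-0.7,0,0],[0,0,0]],
    [[-0.6,0,0],[0,0,0]],
    [[-0.4,0,0],[0,0,0]],
    [[-0.3,0,0],[0,0,0]],
    [[0,0,0],[0,0,0]]
  ]
}}

```text
clock: 24.85
tcp_pos: [0.4989, -0.1359, 0.2834]
orientation: [180.0, -0.0, -166.8]
ft_force: [-0.3, -0.4, -0.6]
grip_width: 0.0442
grasp_force: 39.7
```

```bash
python3 -c "from h import *;rodst()"
```

```text
t 24.85 along -16.8 lat -0.9 z 283.4 | F along -0.3 lat -0.3 z -0.6 tq [0.04 0.04 0.01] [ 180.     -0.   -166.81] 0.044242779061787925
```

Emit:
{"api": "step_arm", "payload": {
  "increments": [
    [[-0.15,0,0],[0,0,0]],
    [[-0.15,0,0],[0,0,0]],
    [[-0.15,0,0],[0,0,0]],
    [[-0.15,0,0],[0,0,0]],
    [[0,0,0],[0,0,0]]
  ]
}}

```text
clock: 25.48
tcp_pos: [0.5047, -0.1346, 0.2834]
orientation: [-180.0, 0.0, -166.8]
ft_force: [-0.2, 0.2, -1.7]
grip_width: 0.0441
grasp_force: 39.7
```

```bash
python3 -c "from h import *;rodst()"
```

```text
t 25.48 along -10.8 lat -0.9 z 283.4 | F along -0.2 lat 0.2 z -1.7 tq [ 0.07  0.06 -0.01] [-180.     0.  -166.8] 0.044125135342876494
```

Cap is about 11 mm past the nose tip without contact. I'll raise it a little and move on slowly.

Emit:
{"api": "step_arm", "payload": {
  "increments": [
    [[-0.1,0.02,-0.05],[0,0,0]],
    [[-0.1,0,0],[0,0,0]],
    [[-0.1,0,0],[0,0,0]],
    [[0,0,0],[0,0,0]]
  ]
}}

```text
clock: 25.98
tcp_pos: [0.5075, -0.1337, 0.2839]
orientation: [-180.0, -0.0, -166.8]
ft_force: [0.4, -0.9, 0.1]
grip_width: 0.0443
grasp_force: 39.7
```

```bash
python3 -c "from h import *;rodst()"
```

```text
t 25.98 along -7.8 lat -0.7 z 283.9 | F along 0.2 lat -0.9 z 0.1 tq [0.04 0.04 0.04] [-180.     -0.   -166.81] 0.04426313769757886
```

Emit:
{"api": "step_arm", "payload": {
  "increments": [
    [[-0.15,0,0],[0,0,0]],
    [[-0.15,0,0],[0,0,0]],
    [[-0.1,0,0],[0,0,0]],
    [[0,0,0],[0,0,0]]
  ]
}}

```text
clock: 26.48
tcp_pos: [0.5114, -0.1328, 0.2839]
orientation: [-180.0, 0.0, -166.8]
ft_force: [-0.2, -0.4, 0.1]
grip_width: 0.0441
grasp_force: 39.7
```

```bash
python3 -c "from h import *;rodst()"
```

```text
t 26.48 along -3.8 lat -0.7 z 283.9 | F along -0.3 lat -0.3 z 0.1 tq [ 0.05 -0.04  0.02] [-180.     0.  -166.8] 0.04407501135780844
```

Emit:
{"api": "step_arm", "payload": {
  "increments": [
    [[-0.2,0,0],[0,0,0]],
    [[-0.2,0,0],[0,0,0]],
    [[-0.2,0,0],[0,0,0]],
    [[-0.2,0,0],[0,0,0]]
  ]
}}

```text
clock: 26.98
tcp_pos: [0.5193, -0.1309, 0.2839]
orientation: [180.0, -0.0, -166.8]
ft_force: [-0.2, -0.0, -0.7]
grip_width: 0.0441
grasp_force: 39.7
```

```bash
python3 -c "from h import *;rodst()"
```

```text
t 26.98 along 4.3 lat -0.7 z 283.9 | F along -0.2 lat -0.0 z -0.7 tq [ 0.04  0.14 -0.03] [ 180.     -0.   -166.81] 0.044094715363165476
```

Emit:
{"api": "step_arm", "payload": {
  "increments": [
    [[-0.2,0,0],[0,0,0]],
    [[-0.2,0,0],[0,0,0]],
    [[-0.2,0,0],[0,0,0]],
    [[-0.2,0,0],[0,0,0]]
  ]
}}

```text
clock: 27.48
tcp_pos: [0.5267, -0.1291, 0.2836]
orientation: [180.0, -0.1, -166.8]
ft_force: [-5.1, -1.7, -5.4]
grip_width: 0.0436
grasp_force: 39.7
```

```bash
python3 -c "from h import *;rodst()"
```

```text
t 27.48 along 11.9 lat -0.6 z 283.6 | F along -5.3 lat -0.5 z -5.4 tq [-0.13  0.85 -0.02] [ 1.7997e+02 -7.0000e-02 -1.6681e+02] 0.043615839616264425
```

Emit:
{"api": "step_arm", "payload": {
  "increments": [
    [[-0.2,0,0],[0,0,0]],
    [[-0.2,0,0],[0,0,0]],
    [[-0.2,0,0],[0,0,0]],
    [[-0.2,0,0],[0,0,0]]
  ]
}}

```text
clock: 27.98
tcp_pos: [0.5348, -0.1273, 0.2839]
orientation: [180.0, -0.0, -166.8]
ft_force: [-2.7, -0.2, -6.3]
grip_width: 0.0444
grasp_force: 39.7
```

```bash
python3 -c "from h import *;rodst()"
```

```text
t 27.98 along 20.2 lat -0.7 z 283.9 | F along -2.7 lat 0.4 z -6.3 tq [-0.13  0.81 -0.  ] [ 1.8000e+02 -1.0000e-02 -1.6681e+02] 0.04435702886897993
```

Emit:
{"api": "step_arm", "payload": {
  "increments": [
    [[-0.2,0,0],[0,0,0]],
    [[-0.2,0,0],[0,0,0]],
    [[-0.2,0,0],[0,0,0]],
    [[-0.2,0,0],[0,0,0]],
    [[-0.2,0,0],[0,0,0]],
    [[-0.2,0,0],[0,0,0]]
  ]
}}

```text
clock: 28.72
tcp_pos: [0.5464, -0.1245, 0.2838]
orientation: [180.0, -0.0, -166.8]
ft_force: [-5.9, -1.9, -5.5]
grip_width: 0.0441
grasp_force: 39.7
```

```bash
python3 -c "from h import *;rodst()"
```

```text
t 28.73 along 32.1 lat -0.7 z 283.8 | F along -6.1 lat -0.5 z -5.5 tq [-0.14  1.07  0.01] [ 1.7999e+02 -2.0000e-02 -1.6681e+02] 0.04411781658657334
```

Emit:
{"api": "step_arm", "payload": {
  "increments": [
    [[-0.2,0,0],[0,0,0]],
    [[-0.2,0,0],[0,0,0]],
    [[-0.2,0,0],[0,0,0]],
    [[-0.2,0,0],[0,0,0]],
    [[-0.2,0,0],[0,0,0]]
  ]
}}

```text
clock: 29.35
tcp_pos: [0.5561, -0.1223, 0.2839]
orientation: [180.0, -0.0, -166.8]
ft_force: [-5.6, -1.4, -5.4]
grip_width: 0.0441
grasp_force: 39.7
```

```bash
python3 -c "from h import *;rodst()"
```

```text
t 29.35 along 42.0 lat -0.7 z 283.9 | F along -5.8 lat -0.1 z -5.4 tq [-0.15  1.06  0.08] [ 1.7999e+02 -3.0000e-02 -1.6681e+02] 0.044133400753537846
```

Emit:
{"api": "step_arm", "payload": {
  "increments": [
    [[-0.15,0,0],[0,0,0]],
    [[-0.15,0,0],[0,0,0]],
    [[-0.15,0,0],[0,0,0]]
  ]
}}

```text
clock: 29.72
tcp_pos: [0.5605, -0.1212, 0.2839]
orientation: [180.0, -0.0, -166.8]
ft_force: [-5.9, -0.1, -6.3]
grip_width: 0.0443
grasp_force: 39.7
```

```bash
python3 -c "from h import *;rodst()"
```

```text
t 29.73 along 46.5 lat -0.7 z 283.9 | F along -5.8 lat 1.2 z -6.3 tq [-0.12  1.09  0.04] [ 1.7999e+02 -3.0000e-02 -1.6681e+02] 0.04432709265539559
```

Emit:
{"api": "step_arm", "payload": {
  "increments": [
    [[-0.15,0,0],[0,0,0]],
    [[-0.15,0,0],[0,0,0]],
    [[-0.1,0,0],[0,0,0]]
  ]
}}

```text
clock: 30.1
tcp_pos: [0.5643, -0.1203, 0.2838]
orientation: [180.0, -0.0, -166.8]
ft_force: [-5.8, -0.4, -5.5]
grip_width: 0.0445
grasp_force: 39.7
```

```bash
python3 -c "from h import *;rodst()"
```

```text
t 30.10 along 50.5 lat -0.7 z 283.8 | F along -5.8 lat 1.0 z -5.5 tq [-0.05  1.08  0.03] [ 1.7998e+02 -4.0000e-02 -1.6681e+02] 0.04447417460677306
```

Emit:
{"api": "step_arm", "payload": {
  "increments": [
    [[-0.15,0,0],[0,0,0]],
    [[-0.15,0,0],[0,0,0]]
  ]
}}

```text
clock: 30.35
tcp_pos: [0.5673, -0.1196, 0.2838]
orientation: [180.0, -0.0, -166.8]
ft_force: [-4.9, -1.8, -6.5]
grip_width: 0.044
grasp_force: 39.7
```

```bash
python3 -c "from h import *;rodst()"
```

```text
t 30.35 along 53.5 lat -0.7 z 283.8 | F along -5.2 lat -0.6 z -6.5 tq [-0.09  1.06  0.04] [ 1.7998e+02 -3.0000e-02 -1.6681e+02] 0.044017810141310884
```

Emit:
{"api": "step_arm", "payload": {
  "increments": [
    [[-0.15,0,0],[0,0,0]],
    [[-0.15,0,0],[0,0,0]]
  ]
}}

```text
clock: 30.6
tcp_pos: [0.5699, -0.119, 0.2838]
orientation: [180.0, -0.1, -166.8]
ft_force: [-9.1, -2.5, -5.6]
grip_width: 0.0445
grasp_force: 39.8
```

```bash
python3 -c "from h import *;rodst()"
```

```text
t 30.60 along 56.2 lat -0.6 z 283.8 | F along -9.4 lat -0.4 z -5.6 tq [-0.34  1.61  0.08] [ 1.7997e+02 -9.0000e-02 -1.6680e+02] 0.04454633781800645
```

Emit:
{"api": "step_arm", "payload": {
  "increments": [
    [[-0.1,0,0],[0,0,0]],
    [[-0.1,0,0],[0,0,0]],
    [[-0.1,0,0],[0,0,0]]
  ]
}}

```text
clock: 30.98
tcp_pos: [0.5724, -0.1184, 0.2837]
orientation: [180.0, -0.1, -166.8]
ft_force: [-13.4, -4.5, -0.9]
grip_width: 0.0445
grasp_force: 39.8
```

```bash
python3 -c "from h import *;rodst()"
```

```text
t 30.98 along 58.8 lat -0.6 z 283.7 | F along -14.1 lat -1.3 z -0.9 tq [-0.57  2.07  0.03] [ 1.7996e+02 -1.5000e-01 -1.6680e+02] 0.04451988606657179
```

Emit:
{"api": "step_arm", "payload": {
  "increments": [
    [[-0.1,0,0],[0,0,0]],
    [[-0.1,0,0],[0,0,0]]
  ]
}}

```text
clock: 31.22
tcp_pos: [0.5741, -0.118, 0.2837]
orientation: [180.0, -0.2, -166.8]
ft_force: [-15.0, -5.3, -1.5]
grip_width: 0.0446
grasp_force: 39.9
```

```bash
python3 -c "from h import *;rodst()"
```

```text
t 31.23 along 60.5 lat -0.6 z 283.7 | F along -15.8 lat -1.7 z -1.5 tq [-0.76  2.53  0.16] [ 179.96   -0.19 -166.8 ] 0.04456622705566453
```

Emit:
{"api": "step_arm", "payload": {
  "increments": [
    [[-0.08,0,0],[0,0,0]],
    [[-0.07,0,0],[0,0,0]]
  ]
}}

```text
clock: 31.48
tcp_pos: [0.5754, -0.1177, 0.2836]
orientation: [180.0, -0.2, -166.8]
ft_force: [-16.8, -5.1, -0.7]
grip_width: 0.0443
grasp_force: 39.9
```

```bash
python3 -c "from h import *;rodst()"
```

```text
t 31.48 along 61.9 lat -0.6 z 283.6 | F along -17.5 lat -1.1 z -0.7 tq [-0.84  2.74  0.09] [ 179.95   -0.22 -166.8 ] 0.04428241184800805
```

Emit:
{"api": "step_arm", "payload": {
  "increments": [
    [[0,0,0],[0,0,0]],
    [[0,0,0],[0,0,0]]
  ]
}}

```text
clock: 31.72
tcp_pos: [0.5754, -0.1177, 0.2836]
orientation: [180.0, -0.2, -166.8]
ft_force: [-15.7, -4.3, 0.2]
grip_width: 0.0442
grasp_force: 39.9
```

```bash
python3 -c "from h import *;rodst()"
```

```text
t 31.73 along 61.9 lat -0.6 z 283.6 | F along -16.3 lat -0.6 z 0.2 tq [-0.78  2.58  0.12] [ 179.95   -0.21 -166.8 ] 0.0442400130206515
```

Emit:
{"api": "step_arm", "payload": {
  "increments": [
    [[0.1,0,0],[0,0,0]],
    [[0.1,0,0],[0,0,0]],
    [[0.1,0,0],[0,0,0]],
    [[0,0,0],[0,0,0]]
  ]
}}

```text
clock: 32.22
tcp_pos: [0.5736, -0.1182, 0.2838]
orientation: [180.0, -0.0, -166.8]
ft_force: [-4.7, -0.5, -7.9]
grip_width: 0.0443
grasp_force: 39.7
```

```bash
python3 -c "from h import *;rodst()"
```

```text
t 32.23 along 60.0 lat -0.7 z 283.8 | F along -4.7 lat 0.6 z -7.9 tq [-0.13  0.93  0.15] [ 1.7999e+02 -3.0000e-02 -1.6681e+02] 0.04428503902639148
```

Emit:
{"api": "step_arm", "payload": {
  "increments": [
    [[0.1,0,0],[0,0,0]],
    [[0,0,0],[0,0,0]],
    [[0,0,0],[0,0,0]]
  ]
}}

```text
clock: 32.6
tcp_pos: [0.5728, -0.1184, 0.2839]
orientation: [-180.0, 0.0, -166.8]
ft_force: [-2.9, 1.5, -8.2]
grip_width: 0.0441
grasp_force: 39.7
```

Emit:
{"api": "step_arm", "payload": {
  "increments": [
    [[0,0,0],[0,0,0]],
    [[0,0,0],[0,0,0]],
    [[0,0,0],[0,0,0]],
    [[0,0,0],[0,0,0]],
    [[0,0,0],[0,0,0]]
  ],
  "gripper": 0
}}

```text
clock: 33.22
tcp_pos: [0.5728, -0.1184, 0.284]
orientation: [-180.0, 0.0, -166.8]
ft_force: [-0.8, 0.8, 0.3]
grip_width: 0.0902
grasp_force: 0.0
```

Emit:
{"api": "step_arm", "payload": {
  "increments": [
    [[0,0,-2],[0,0,0]],
    [[0,0,-3],[0,0,0]],
    [[0,0,-3],[0,0,0]],
    [[0,0,-3],[0,0,0]],
    [[0,5,0],[0,0,0]],
    [[0,5,0],[0,0,0]],
    [[0,5,0],[0,0,0]],
    [[0,5,0],[0,0,0]],
    [[0,0,0],[0,0,0]]
  ]
}}

```text
clock: 34.35
tcp_pos: [0.5261, 0.0789, 0.394]
orientation: [180.0, -0.0, -166.6]
ft_force: [0.7, -0.8, -0.1]
grip_width: 0.0911
grasp_force: 0.0
```

```bash
python3 - <<'E'
from h import *
rodst()
s=viewer.snapshot('side')[:,:,::-1];t=viewer.snapshot('top')[:,:,::-1]
a=cv2.resize(t[150:240,350:420],None,fx=5,fy=5,interpolation=cv2.INTER_CUBIC)
b=cv2.resize(s[120:195,300:385],None,fx=5,fy=5,interpolation=cv2.INTER_CUBIC)
b=cv2.copyMakeBorder(b,0,75,0,0,cv2.BORDER_CONSTANT)
cv2.imwrite('pics/c4.png',np.hstack([a,b]))
E
```

```text
t 34.35 along 58.8 lat 202.1 z 394.0 | F along 0.5 lat -0.9 z -0.1 tq [0.01 0.04 0.06] [ 1.7997e+02 -1.0000e-02 -1.6661e+02] 0.0910889681421086
```

View pics/c4.png

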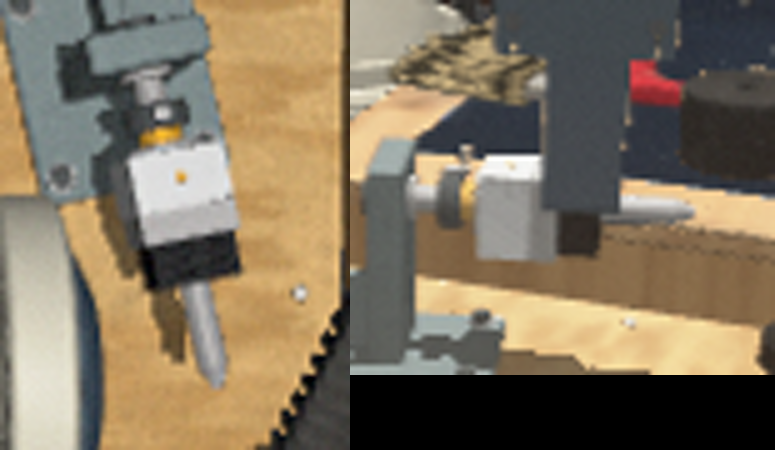

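The picture shows block, plate and cap tight together against the washer (top crop 130–240, 140–290), with the gripper clear of them, so I'm handing in.

```bash
python3 -c "
from rig import env
print(env.close_job())"
```

```text
the job is handed in; nothing more can be done
None
```

The block, plate and cap are on the rod in that order, pressed to about 12 N over drag (about 17.5 N peak reading), eased back about 3 mm before letting go so the spring would not throw the stack back, and left close together against the washer; handed in at about 34 s.

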